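# Go/no-go check of a microscope locating pin

## Task

Check the locating pin with the blue grip on the go/no-go gauge: stand it on the gauge's plate in front of the green jaws, slide it along the plate through the green go gap, and push on until the red no-go jaws stop it. Let go and leave it standing upright between the two pairs of jaws, up against the red ones; do not disturb the pin with the orange grip.

Things in the scene. Friction and masses are not known exactly. Their poses are not given: they have to be found in the camera images.
- pin_blue: The pin to check: loose, round, standing upright on the bench, 100 mm tall, about 0.25 kg. Lower 40 mm: bare steel shank 32 mm in diameter; upper 60 mm: blue plastic grip 24 mm in diameter. Origin at the centre of its underside, z up along the pin; same at any yaw.
- pin_orange: A second pin of the same shape and size with an orange grip, also standing on the bench: to be left where it stands. Origin at the centre of its underside.
- gauge: Fixed gauge: plate 235 x 110 x 10 mm (x, y, z), reaching x = -117 to +117 mm, with jaws 35 mm high on it (tops 45 mm above the bench). Origin on the bench under the middle of the green go gap; x = pushing direction, away from the robot, turned up to 20 deg. Go gap 40 mm wide, x = -15 to 15 mm; its lead-in widens to 80 mm at x = -50. Open pocket x = 15 to 80, then red jaws.
- nogo: Red no-go jaws fixed on the gauge: two blocks 30 mm long (x), 35 mm high, 24 mm apart, too narrow for the 32 mm shank. Origin at the middle of the gap's mouth at plate level (10 mm above the bench), 80 mm beyond the gauge's origin along its x; same axes. A pin pushed centrally against them stops with its axis about 11 mm short of this point.
Not all that is in view belongs to the job. Leave any purple or turquoise look-alike of the pin_blue alone.

How it is judged:
On the way, in this order (a step that is already met when the one before it is completed fails the run):
1. the blue pin is upright at plate level in front of the green go gap (x of pin_blue in the frame of gauge between -0.125 and -0.035 m and y of pin_blue in the frame of gauge between -0.035 and 0.035 m and z of pin_blue in the frame of gauge below 0.025 m and angle between pin_blue's own z axis and vertical below 0.26 rad), for 0.1 s.
2. the blue pin is in the green go gap, at plate level (x of pin_blue in the frame of gauge between -0.015 and 0.015 m and y of pin_blue in the frame of gauge between -0.01 and 0.01 m and z of pin_blue in the frame of gauge below 0.025 m), for 0.04 s.
3. the blue pin has passed the go gap and is pressed against the red no-go jaws with more than 1 N (x of pin_blue in the frame of gauge above 0.05 m and z of pin_blue in the frame of gauge below 0.025 m and contact force between pin_blue and nogo above 1 N), for 0.02 s.
At the end, for the whole second after the job is handed in: The blue-gripped pin stands released and at rest on the gauge plate, upright within 10 degrees, in the pocket beyond the green jaws, its axis no more than 30 mm short of the mouth of the red no-go gap and within 15 mm of the gauge's centre line (x of pin_blue in the frame of nogo between -0.03 and 0 m and y of pin_blue in the frame of nogo between -0.015 and 0.015 m and z of pin_blue in the frame of nogo between -0.008 and 0.008 m and angle between pin_blue's own z axis and vertical below 0.17 rad and linear speed of pin_blue below 0.02 m/s); the robot touches nothing.
It fails at once if the orange-gripped pin is moved by more than 20 mm or tipped over (distance of pin_orange from where it was at the start of the episode above 0.02 m or angle between pin_orange's own z axis and vertical above 0.35 rad).
It also fails if it takes over 48 s, if anything falls off the work surface, if the arm or the gripper's body presses on something with over 40 N, if the wrist force passes 120 N, or if a joint passes its speed limit or range.

## Robot

A 6-joint arm with a two-finger parallel gripper is mounted at the origin on the work surface. World frame = base frame: x ahead of the robot, y to its left, z up, the work surface at z = 0. Lengths are in m, angles in rad, forces in N, time in s.
With the tool pointing down it reaches from about 0.375 to 0.925 m from the base axis. Payload 5.7 kg.
Tool frame: the origin (TCP) lies midway between the tips of the shut fingers; the grasp point (between the pads) lies 19 mm behind it (tcp_to_grasp is the z of the grasp point in the tool frame, in m); z points along the fingers, y is the line along which they close (so a half turn about z gives the same grasp; the last joint's range is limited). The gripper opens to 88 mm and grips with 3 to 60 N. Pads are 20 mm wide; open, the fingers measure 115 mm over their backs; the gripper's body (75 mm by 178 mm) begins 61 mm behind the grasp point.
Start: joints at [-1.377, 0.359, 1.51, -0, 1.272, -0.115], TCP at [0.182, -0.572, 0.223] pointing down, gripper open.
Joint ranges: [-2.97, 2.97], [-1.01, 2.36], [0.21, 2.38], [-0.96, 4.11], [0.2, 2.71], [-2.98, 2.98]. Speed limits (rad/s): [2.39, 2.39, 3.14, 3.14, 3.14, 3.14].

## Interface

Orientations are given as [roll, pitch, yaw] about the fixed x, y, z axes, in that order (R = Rz(yaw) Ry(pitch) Rx(roll)).
In Python, from rig import * gives the robot as it stands.
- The arm moves only by the shell command python3 -m pendant 'ROWS' [FORCE]. ROWS is JSON, a list of rows, each a list of 3 entries, a list of its own where there are three numbers: the turn, a rotation vector about the tool's x, y, z scaled (see below), then the shift along the tool's x, y, z scaled (see below), then the gripper command: -1 is shut, 1 is fully open, values between are in proportion. In form: [[[wx, wy, wz], [tx, ty, tz], grip], ...]. A call has 1 to 20 rows; each row is the pose to reach, as a shift and turn from the pose commanded when the call began, along the tool's axes at that moment, turning the shorter way round; what a row does not reach only later rows make up. The controller multiplies each number of a shift by 750 mm and each number of a turn by 180 degrees. A row lasts 1/8 s, in which the tool goes at most 62.5 mm and 10.7 degrees, less where a joint would pass 70% of its speed; a pose out of reach is approached as far as the arm can. A call with a number of a shift or a turn outside -1 to 1 is refused whole. A call with a gripper value outside its range is refused whole. The fingers move at their own pace and stop on an object; FORCE is the grip in N (left out, the last holds). Time passes only in rows, so rows that repeat a pose let the fingers close. It gives the time, the measured TCP pose, the force, the opening and the grip force at its end, in the units of the state.
- observe(): the state, without advancing time (a new reading comes with each control period).
- camera(name): name is "side" or "top" or "wrist"; returns (picture, depth): 400x640x3 uint8, red, green, blue; 400x640 float32, m along the optical axis (not along the pixel's ray), 0 where there is no reading.
- get_calibration(name): a dict with "mtx" (3x3 intrinsics, pixels), "k1" (the pictures are not rectified: a ray, as slopes to the right and down, at radius r is drawn at 1 + k1 r^2 times it, then the intrinsics apply), "xyz" and "attitude" of the camera in the world. Camera axes: x right, y up, looking along -z (the intrinsics and any distortion apply to the point x, -y, -z); pixel columns grow to the right and rows downward; lengths in m; the calibration is good to about 2 mm. A picture is of the moment at which its call begins: read the wrist's pose just before it. get_calibration takes no time and is no camera call; for the wrist camera it gives the pose at the moment of the call.
- hand_in(): hands the job in; it is judged then, once.
The state is a dict: "time_s": time; "qpos": joint angles; "qvel": joint speeds; "effort": joint torques, N m; "position": TCP position; "eef_rot": TCP orientation; "wrist_force": force on the tool from outside, world axes, zero at the start; "wrist_torque": the same for the moment, N m; "opening": opening from 0.0 (shut) to 1.0 (fully open); "grasp_force": force on a finger pad.
Only numpy, scipy, OpenCV 4.12 (cv2) and the standard library are available. Lean on these libraries where they do the work, as an engineer would, in place of code of your own. Each camera call takes 0.05 s, during which the arm holds its last target. There are 200 camera calls.

## Working session

There is one attempt and no reset: what is moved stays moved. The work goes in short steps, Python scripts to look and compute and a shell command to move; the robot and the scene stay as the last step left them, time stands still between calls to the robot, and variables do not carry over. Pictures are saved under pics/ and viewed, at most 10 in all, crops included, and the job is handed in when it is done.

```bash
mkdir -p pics
cat > h.py <<'E'
from rig import *
import numpy as np, cv2
from scipy.spatial.transform import Rotation as R
def rays(c,uv):
    m=np.array(c["mtx"]);k=c["k1"]
    d=np.array([k,0,0,0,0],float)
    p=cv2.undistortPoints(np.array(uv,float).reshape(-1,1,2),m,d).reshape(-1,2)
    v=np.c_[p[:,0],-p[:,1],-np.ones(len(p))]
    a=np.array(c["attitude"],float)
    Rm=a if a.shape==(3,3) else R.from_euler('xyz',a).as_matrix()
    return np.array(c["xyz"]),v@Rm.T
def onplane(c,uv,z):
    o,d=rays(c,uv); return o+d*((z-o[2])/d[:,2])[:,None]
def pts(c,uv,depth):
    o,d=rays(c,uv)
    return o+d*np.array(depth)[:,None]
def totool(s,target):
    Rm=R.from_euler('xyz',s["eef_rot"]).as_matrix()
    return Rm.T@(np.array(target)-np.array(s["position"]))/0.75
E
python3 - <<'E'
from h import *
print(observe())
for n in("top","side"):
    im,d=camera(n);c=get_calibration(n);print(n,c)
    cv2.imwrite(f"pics/{n}0.png",im[:,:,::-1]);np.savez(f"pics/{n}0.npz",im=im,d=d)
E
```

```text
{'time_s': 0.0, 'qpos': array([-1.37712166e+00,  3.59490443e-01,  1.51137433e+00, -2.23500924e-05,
        1.27250303e+00, -1.15088697e-01]), 'qvel': array([ 0.00146638,  0.00148649, -0.00046662,  0.00092155,  0.00110422,
       -0.00059481]), 'effort': array([-1.94193504e-03, -5.15381384e+01, -2.70729303e+01,  6.71585533e-02,
        3.52206314e-02, -1.12338253e-04]), 'position': array([ 0.18219179, -0.57097625,  0.22184037]), 'eef_rot': array([-3.13982680e+00, -1.82638129e-04,  3.08769794e-01]), 'wrist_force': array([-0.10797322, -0.08749777, -0.40494554]), 'wrist_torque': array([ 0.03959518, -0.02678406, -0.00339417]), 'grasp_force': 0.0, 'opening': 0.9998244678885949}
top {'mtx': array([[369.12048066,   0.        , 314.90925276],
       [  0.        , 369.12048066, 200.42346021],
       [  0.        ,   0.        ,   1.        ]]), 'k1': -0.08503766147909629, 'xyz': array([ 0.42843804, -0.09820609,  0.77353966]), 'attitude': array([ 0.18975351, -0.01655082, -1.57805092])}
side {'mtx': array([[399.4655432 ,   0.        , 319.92885568],
       [  0.        , 399.4655432 , 200.21721603],
       [  0.        ,   0.        ,   1.        ]]), 'k1': 0.034752122666022824, 'xyz': array([0.48150535, 0.60583918, 0.74542329]), 'attitude': array([ 0.784314  ,  0.00728519, -3.02773758])}
```

View pics/top0.png

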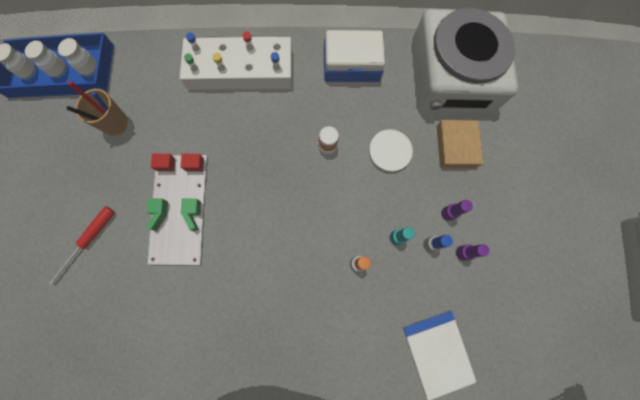

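View pics/side0.png

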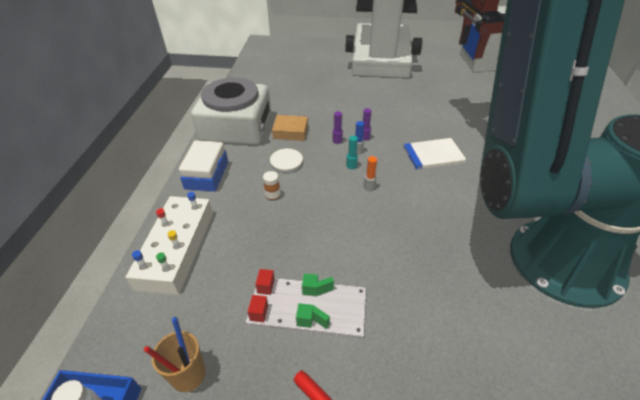

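Top view: the candidates are blue grip on steel shank (442,242), turquoise (403,235), purples (475,252) and (458,210), and orange (362,263). The blue one with a bare steel shank fits the description. The gauge runs (150..205, 155..265), with the red jaws at the far end (y≈162) and green at y≈210. I'll confirm the pin with a crop and measure.

Run:
```python
from h import *
z=np.load("pics/top0.npz");im=z["im"];d=z["d"];c=get_calibration("top")
cv2.imwrite("pics/crop.png",cv2.resize(im[190:290,330:510,::-1],None,fx=4,fy=4,interpolation=cv2.INTER_CUBIC))
hsv=cv2.cvtColor(im,cv2.COLOR_RGB2HSV)
def comp(lo,hi,x0,y0,x1,y1):
    m=cv2.inRange(hsv,lo,hi); k=np.zeros_like(m);k[y0:y1,x0:x1]=255;m&=k
    n,l,st,ce=cv2.connectedComponentsWithStats(m)
    return [(l==i) for i in range(1,n) if st[i,4]>15]
def cloud(m):
    v,u=np.nonzero(m&(d>0)); return pts(c,np.c_[u,v],d[v,u])
for nm,lo,hi,box in [("blue",(108,120,50),(122,255,255),(420,230,456,256)),("orange",(5,120,80),(18,255,255),(345,250,380,280)),("teal",(80,100,40),(98,255,255),(385,220,420,250)),("purple",(125,80,30),(160,255,255),(435,195,495,265)),("green",(45,100,50),(75,255,255),(140,190,210,240)),("redL",(0,150,80),(6,255,255),(140,145,215,175))]:
    for m in comp(lo,hi,*box):
        P=cloud(m);top=P[P[:,2]>P[:,2].max()-.012]
        v,u=np.nonzero(m)
        print(nm,m.sum(),"px",u.mean().round(1),v.mean().round(1),"top med",((top.max(0)+top.min(0))/2).round(4),"min",P.min(0).round(3),"max",P.max(0).round(3))
# plate
H=im[...,:].astype(int).min(2)
m=((H>135)).astype(np.uint8);k=np.zeros_like(m);k[148:272,142:212]=1;m&=k
m=cv2.morphologyEx(m,cv2.MORPH_OPEN,np.ones((3,3)))
cs=max(cv2.findContours(m,0,2)[0],key=cv2.contourArea)
r=cv2.boxPoints(cv2.minAreaRect(cs));print("plate",r,onplane(c,r,.01).round(4))
```

```text
blue 174 px 442.6 241.2 top med [ 0.4813 -0.3529  0.0966] min [ 0.471 -0.363  0.056] max [ 0.491 -0.342  0.103]
orange 137 px 362.7 262.7 top med [ 0.4429 -0.1968  0.0967] min [ 0.433 -0.208  0.075] max [ 0.453 -0.186  0.102]
teal 269 px 401.9 235.1 top med [ 0.495  -0.2822  0.097 ] min [ 0.482 -0.293  0.019] max [ 0.51  -0.267  0.103]
purple 343 px 456.4 209.4 top med [ 0.5471 -0.3963  0.0971] min [ 0.532 -0.408  0.009] max [ 0.561 -0.382  0.103]
purple 360 px 471.8 251.3 top med [ 0.4626 -0.4218  0.0966] min [ 0.448 -0.434  0.011] max [ 0.476 -0.407  0.102]
green 278 px 154.1 210.3 top med [0.544  0.2136 0.0436] min [0.515 0.199 0.039] max [0.573 0.229 0.049]
green 264 px 188.8 210.3 top med [0.5422 0.1428 0.0438] min [0.514 0.129 0.038] max [0.571 0.157 0.049]
redL 231 px 160.3 160.7 top med [0.6542 0.2088 0.0432] min [0.64  0.19  0.039] max [0.669 0.227 0.048]
redL 236 px 190.3 160.7 top med [0.6539 0.1453 0.0435] min [0.64  0.126 0.039] max [0.668 0.164 0.048]
plate [[146.58098 263.91397]
 [153.27998 153.38058]
 [206.08601 156.58096]
 [199.38701 267.11435]] [[0.4429 0.2369 0.01  ]
 [0.6811 0.2404 0.01  ]
 [0.6726 0.1229 0.01  ]
 [0.4369 0.1257 0.01  ]]
```

View pics/crop.png

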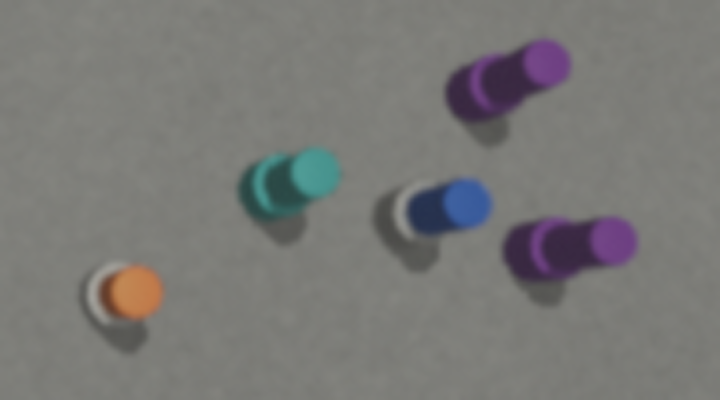

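The crop confirms that the blue grip on a bare steel shank (full image 442,242) is pin_blue. Its neighbours are all-purple and all-turquoise. The gauge yaw is about 0, with its origin near (0.559, 0.1775). I'll grasp with the fingers closing along world x, i.e. tool yaw 90°.

Run:
```python
from h import *
s=observe();print(totool(s,[.4813,-.3529,.2]), (np.pi/2-s["eef_rot"][2])/np.pi)
```

```text
[ 0.46829463 -0.15581299  0.02953066] 0.4017139713461315
```

```bash
python3 -m pendant '[[[0,0,-0.05],[0.06,-0.02,0.004],1],[[0,0,-0.1],[0.12,-0.04,0.008],1],[[0,0,-0.15],[0.18,-0.06,0.012],1],[[0,0,-0.2],[0.24,-0.08,0.016],1],[[0,0,-0.25],[0.3,-0.1,0.02],1],[[0,0,-0.3],[0.36,-0.12,0.025],1],[[0,0,-0.35],[0.42,-0.14,0.03],1],[[0,0,-0.402],[0.468,-0.156,0.03],1],[[0,0,-0.402],[0.468,-0.156,0.03],1],[[0,0,-0.402],[0.468,-0.156,0.03],1]]' 20
python3 - <<'E'
from h import *
s=observe();c=get_calibration("wrist");im,d=camera("wrist");print(s["position"],s["eef_rot"],c["xyz"],c["attitude"])
cv2.imwrite("pics/w1.png",im[:,:,::-1])
hsv=cv2.cvtColor(im,cv2.COLOR_RGB2HSV);m=cv2.inRange(hsv,(105,120,50),(122,255,255))&np.uint8(255*(d>0))
n,l,st,ce=cv2.connectedComponentsWithStats(m)
for i in range(1,n):
    if st[i,4]<100: continue
    v,u=np.nonzero(l==i);P=pts(c,np.c_[u,v],d[v,u]);t=P[P[:,2]>P[:,2].max()-.008]
    print(st[i],((t.max(0)+t.min(0))/2).round(4),t.mean(0).round(4))
E
```

```text
time_s: 1.35
position: [0.4805, -0.3536, 0.1998]
eef_rot: [-3.14, -0.0, 1.57]
wrist_force: [-0.0, 0.4, 0.3]
opening: 1.002
grasp_force: 0.0
[ 0.48052487 -0.35355172  0.19977068] [-3.14049288e+00 -2.65319513e-04  1.57033548e+00] [ 0.48065252 -0.26999236  0.36214046] [-3.07273989e-01  7.48897402e-04 -2.47494048e-04]
[ 158  122   51   88 1438] [ 0.3227 -0.3411  0.0122] [ 0.3228 -0.3393  0.0132]
[309 176  24  38 716] [ 0.4828 -0.354   0.0986] [ 0.4827 -0.3535  0.0999]
```

View pics/w1.png

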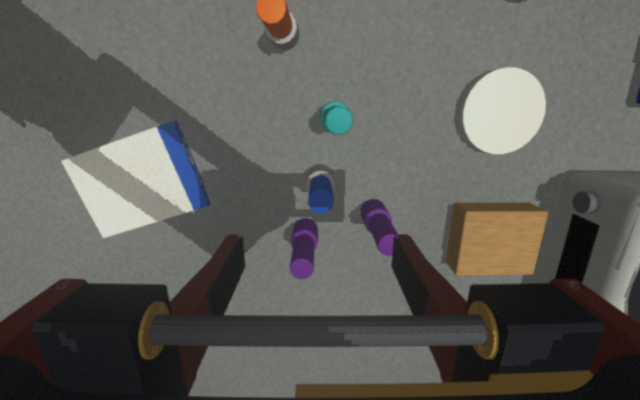

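The wrist view shows the blue pin at (320,195) centred between the fingers, with both purples clear of the finger paths. Descending and gripping.

```bash
python3 -m pendant '[[[0,0,0],[0,0.0024,0.05],1],[[0,0,0],[0,0.0024,0.1],1],[[0,0,0],[0,0.0024,0.14],1],[[0,0,0],[0,0.0024,0.17],1],[[0,0,0],[0,0.0024,0.191],1],[[0,0,0],[0,0.0024,0.191],1],[[0,0,0],[0,0.0024,0.191],-1],[[0,0,0],[0,0.0024,0.191],-1],[[0,0,0],[0,0.0024,0.191],-1],[[0,0,0],[0,0.0024,0.191],-1],[[0,0,0],[0,0.0024,0.191],-1],[[0,0,0],[0,0.0024,0.191],-1]]' 25
```

```text
time_s: 2.9
position: [0.483, -0.3534, 0.0569]
eef_rot: [3.142, -0.0, 1.572]
wrist_force: [0.2, 0.5, -0.1]
opening: 0.356
grasp_force: 0.0
```

```bash
python3 -m pendant '[[[0,0,0],[0,0,0],-1],[[0,0,0],[0,0,0],-1],[[0,0,0],[0,0,0],-1],[[0,0,0],[0,0,0],-1],[[0,0,0],[0,0,-0.02],-1],[[0,0,0],[0,0,-0.07],-1],[[0,0,0],[0,0,-0.12],-1],[[0,0,0],[0,0,-0.17],-1],[[0,0,0],[0,0,-0.2],-1],[[0,0,0],[0,0,-0.2],-1],[[0,0,0],[0,0,-0.2],-1]]' 25
python3 - <<'E'
from h import *
s=observe();print(totool(s,[.474,.1775,.207]),s["grasp_force"],s["opening"])
E
```

```text
time_s: 4.28
position: [0.4824, -0.3529, 0.2061]
eef_rot: [-3.141, -0.001, 1.572]
wrist_force: [-0.6, 0.7, -3.1]
opening: 0.267
grasp_force: 25.0
[ 7.07199404e-01 -1.04991577e-02 -3.80620723e-04] 24.997614920139313 0.2665944526937529
```

```bash
python3 -m pendant '[[[0,0,0],[0.04,-0.001,0],-1],[[0,0,0],[0.11,-0.002,0],-1],[[0,0,0],[0.18,-0.003,0],-1],[[0,0,0],[0.25,-0.004,0],-1],[[0,0,0],[0.32,-0.005,0],-1],[[0,0,0],[0.39,-0.006,0],-1],[[0,0,0],[0.46,-0.007,0],-1],[[0,0,0],[0.53,-0.008,0],-1],[[0,0,0],[0.6,-0.009,0],-1],[[0,0,0],[0.66,-0.01,0],-1],[[0,0,0],[0.69,-0.01,0],-1],[[0,0,0],[0.707,-0.011,0],-1],[[0,0,0],[0.707,-0.011,0],-1],[[0,0,0],[0.707,-0.011,0],-1]]' 25
python3 - <<'E'
from h import *
s=observe();c=get_calibration("wrist");im,d=camera("wrist");print(s["position"],s["eef_rot"])
cv2.imwrite("pics/w2.png",im[:,:,::-1])
hsv=cv2.cvtColor(im,cv2.COLOR_RGB2HSV)
for nm,lo,hi in(("green",(45,100,40),(75,255,255)),("red",(0,150,60),(6,255,255)),("blue",(105,120,50),(122,255,255))):
  m=cv2.inRange(hsv,lo,hi)&np.uint8(255*(d>0))
  n,l,st,ce=cv2.connectedComponentsWithStats(m)
  for i in range(1,n):
    if st[i,4]<100: continue
    v,u=np.nonzero(l==i);P=pts(c,np.c_[u,v],d[v,u]);t=P[P[:,2]>P[:,2].max()-.006]
    print(nm,st[i],t.min(0).round(4),t.max(0).round(4))
E
```

```text
time_s: 6.02
position: [0.474, 0.1758, 0.2066]
eef_rot: [-3.141, 0.001, 1.571]
wrist_force: [-0.1, 0.1, -3.5]
opening: 0.267
grasp_force: 25.0
[0.4740247  0.17584672 0.20656188] [-3.14075905e+00  5.98724807e-04  1.57107319e+00]
green [ 355  132   61   30 1157] [0.5129 0.2    0.0419] [0.577  0.2309 0.0479]
green [ 353  196   56   28 1035] [0.5137 0.1276 0.0415] [0.576  0.1598 0.0474]
red [ 337    0   69   48 1542] [0.5009 0.3197 0.0226] [0.5634 0.3594 0.0286]
red [622   2  18  16 171] [0.7669 0.3463 0.0626] [0.7731 0.354  0.0685]
red [ 471  134   34   37 1025] [0.6412 0.1906 0.0419] [0.6725 0.2295 0.0478]
red [462 186  32  38 967] [0.6409 0.1277 0.0423] [0.6713 0.167  0.0479]
blue [625  35  15  10 115] [0.7541 0.3145 0.0838] [0.7585 0.3223 0.0898]
blue [ 293  227   51   89 3583] [0.471  0.2031 0.2979] [0.4771 0.2043 0.2993]
```

View pics/w2.png

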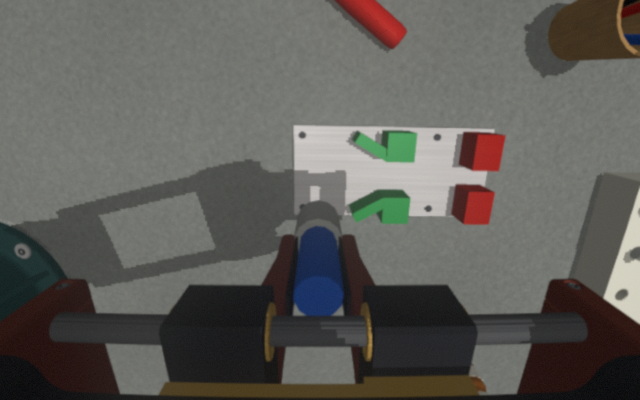

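The wrist view shows the pin held at (320,260), the green jaws at (385,145)/(382,207) and the red jaws at (482,152)/(473,205). The centre line is y≈0.179 with yaw≈0. Lowering the pin in front of the gap.

```bash
python3 -m pendant '[[[0,0,0],[0.004,0,0.04],-1],[[0,0,0],[0.004,0,0.09],-1],[[0,0,0],[0.004,0,0.13],-1],[[0,0,0],[0.004,0,0.16],-1],[[0,0,0],[0.004,0,0.175],-1],[[0,0,0],[0.004,0,0.18],-1],[[0,0,0],[0.004,0,0.184],-1],[[0,0,0],[0.004,0,0.184],-1],[[0,0,0],[0.004,0,0.184],-1]]' 25
```

```text
time_s: 7.2
position: [0.4747, 0.1799, 0.0695]
eef_rot: [3.14, -0.0, 1.572]
wrist_force: [-1.0, -0.1, -2.8]
opening: 0.268
grasp_force: 25.0
```

```bash
python3 -m pendant '[[[0,0,0],[0,0,0.0013],-1],[[0,0,0],[0,0,0.0013],-1]]' 25; python3 -m pendant '[[[0,0,0],[0,0,0.0013],-1],[[0,0,0],[0,0,0.0013],-1]]' 25
```

```text
time_s: 7.45
position: [0.4742, 0.1798, 0.0681]
eef_rot: [3.141, -0.0, 1.572]
wrist_force: [-0.8, 0.5, -4.1]
opening: 0.266
grasp_force: 25.0
time_s: 7.7
position: [0.4742, 0.1798, 0.0669]
eef_rot: [-3.141, -0.0, 1.572]
wrist_force: [-0.4, 0.2, -2.5]
opening: 0.268
grasp_force: 25.0
```

```bash
python3 -m pendant '[[[0,0,0],[0,0,0.0013],-1],[[0,0,0],[0,0,0.0013],-1]]' 25
```

```text
time_s: 7.95
position: [0.4743, 0.1798, 0.0668]
eef_rot: [3.141, -0.0, 1.572]
wrist_force: [-2.5, -0.5, 7.7]
opening: 0.27
grasp_force: 25.0
```

```bash
python3 -m pendant '[[[0,0,0],[0,0.01,-0.001],-1],[[0,0,0],[0,0.023,-0.001],-1],[[0,0,0],[0,0.036,-0.001],-1],[[0,0,0],[0,0.05,-0.001],-1],[[0,0,0],[0,0.063,-0.001],-1],[[0,0,0],[0,0.076,-0.001],-1],[[0,0,0],[0,0.088,-0.001],-1],[[0,0,0],[0,0.096,-0.001],-1],[[0,0,0],[0,0.104,-0.001],-1],[[0,0,0],[0,0.104,-0.001],-1]]' 25
python3 - <<'E'
from h import *
s=observe();c=get_calibration("wrist");im,d=camera("wrist")
cv2.imwrite("pics/w3.png",im[:,:,::-1])
E
```

```text
time_s: 9.2
position: [0.5531, 0.1799, 0.0668]
eef_rot: [3.14, -0.0, 1.572]
wrist_force: [0.3, 0.7, -1.9]
opening: 0.269
grasp_force: 25.0
```

View pics/w3.png

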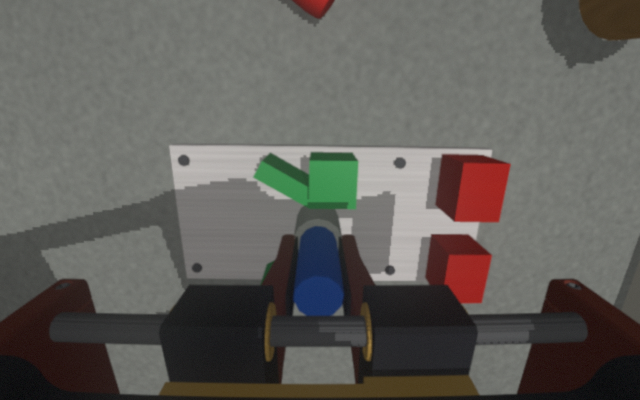

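The pin is in the green gap at (320,225) with no side force. Pushing on towards the red jaws.

```bash
python3 -m pendant '[[[0,0,0],[0,0.008,0],-1],[[0,0,0],[0,0.018,0],-1],[[0,0,0],[0,0.028,0],-1],[[0,0,0],[0,0.041,0],-1],[[0,0,0],[0,0.054,0],-1],[[0,0,0],[0,0.067,0],-1],[[0,0,0],[0,0.08,0],-1],[[0,0,0],[0,0.09,0],-1],[[0,0,0],[0,0.096,0],-1],[[0,0,0],[0,0.096,0],-1]]' 25; python3 -m pendant '[[[0,0,0],[0,0.003,0],-1],[[0,0,0],[0,0.003,0],-1]]' 25
```

```text
time_s: 10.5
position: [0.625, 0.18, 0.0667]
eef_rot: [3.14, -0.0, 1.572]
wrist_force: [0.4, 0.1, -2.4]
opening: 0.27
grasp_force: 25.0
time_s: 10.75
position: [0.6266, 0.1799, 0.0667]
eef_rot: [3.141, -0.0, 1.572]
wrist_force: [-0.1, -0.6, -2.5]
opening: 0.269
grasp_force: 25.0
```

```bash
python3 -m pendant '[[[0,0,0],[0,0.003,0],-1],[[0,0,0],[0,0.003,0],-1]]' 25;python3 -m pendant '[[[0,0,0],[0,0.002,0],-1],[[0,0,0],[0,0.002,0],-1]]' 25
```

```text
time_s: 11.0
position: [0.6292, 0.18, 0.0668]
eef_rot: [3.141, -0.0, 1.572]
wrist_force: [-0.9, 0.0, -2.4]
opening: 0.269
grasp_force: 25.0
time_s: 11.25
position: [0.6306, 0.1799, 0.0668]
eef_rot: [3.141, -0.0, 1.572]
wrist_force: [0.5, -0.6, -2.9]
opening: 0.267
grasp_force: 25.0
```

```bash
python3 -m pendant '[[[0,0,0],[0,0.002,0],-1],[[0,0,0],[0,0.002,0],-1]]' 25;python3 -m pendant '[[[0,0,0],[0,0.0015,0],-1],[[0,0,0],[0,0.0015,0],-1]]' 25
```

```text
time_s: 11.5
position: [0.6316, 0.1799, 0.0667]
eef_rot: [-3.141, -0.0, 1.572]
wrist_force: [-0.1, 0.1, -1.0]
opening: 0.271
grasp_force: 25.0
time_s: 11.75
position: [0.6318, 0.1799, 0.0667]
eef_rot: [-3.14, 0.0, 1.572]
wrist_force: [-4.0, 0.0, 0.7]
opening: 0.265
grasp_force: 25.0
```

```bash
python3 -m pendant '[[[0,0,0],[0,0.0015,0],-1],[[0,0,0],[0,0.0015,0],-1]]' 25; python3 -m pendant '[[[0,0,0],[0,-0.0015,0.0007],-1],[[0,0,0],[0,-0.0015,0.0007],-1]]' 25
```

```text
time_s: 12.0
position: [0.632, 0.1799, 0.0667]
eef_rot: [-3.138, 0.0, 1.572]
wrist_force: [-7.1, 0.5, 4.4]
opening: 0.268
grasp_force: 25.0
time_s: 12.25
position: [0.6318, 0.1799, 0.0667]
eef_rot: [-3.14, 0.0, 1.572]
wrist_force: [-5.9, -0.5, 6.0]
opening: 0.268
grasp_force: 25.0
```

Pressed against red with about 7 N. Releasing by opening gradually, then lifting.

```bash
python3 -m pendant '[[[0,0,0],[0,-0.0015,0],-0.4],[[0,0,0],[0,-0.0015,0],-0.3],[[0,0,0],[0,-0.0015,0],-0.2],[[0,0,0],[0,-0.0015,0],0],[[0,0,0],[0,-0.0015,0],0.3],[[0,0,0],[0,-0.0015,0],0.6],[[0,0,0],[0,-0.0015,0],0.6],[[0,0,0],[0,-0.0015,0],0.6],[[0,0,0],[0,-0.0015,0],0.6],[[0,0,0],[0,-0.0015,0],0.6],[[0,0,0],[0,-0.0015,-0.03],0.6],[[0,0,0],[0,-0.0015,-0.07],0.6],[[0,0,0],[0,-0.0015,-0.12],0.6],[[0,0,0],[0,-0.0015,-0.17],0.6],[[0,0,0],[0,-0.0015,-0.17],0.6]]'
python3 - <<'E'
from h import *
c=get_calibration("wrist");im,d=camera("wrist")
cv2.imwrite("pics/w4.png",im[:,:,::-1])
hsv=cv2.cvtColor(im,cv2.COLOR_RGB2HSV);m=cv2.inRange(hsv,(105,120,50),(122,255,255))&np.uint8(255*(d>0))
n,l,st,ce=cv2.connectedComponentsWithStats(m)
for i in range(1,n):
    if st[i,4]<200: continue
    v,u=np.nonzero(l==i);P=pts(c,np.c_[u,v],d[v,u]);t=P[P[:,2]>P[:,2].max()-.008]
    print(st[i],((t.max(0)+t.min(0))/2).round(4),t.mean(0).round(4))
E
```

```text
time_s: 14.12
position: [0.6341, 0.1804, 0.1974]
eef_rot: [3.135, -0.001, 1.572]
wrist_force: [0.6, -0.5, -0.3]
opening: 0.798
grasp_force: 0.0
[526   0 114   8 611] [0.9483 0.3701 0.0296] [0.9492 0.3699 0.0285]
[445  29  74  14 772] [0.7587 0.3078 0.1471] [0.758  0.3076 0.1477]
[302 191  25  28 500] [0.6314 0.1791 0.1087] [0.6313 0.1797 0.1101]
[582 216  28  21 406] [0.9142 0.1505 0.0918] [0.9125 0.1511 0.0932]
```

View pics/w4.png

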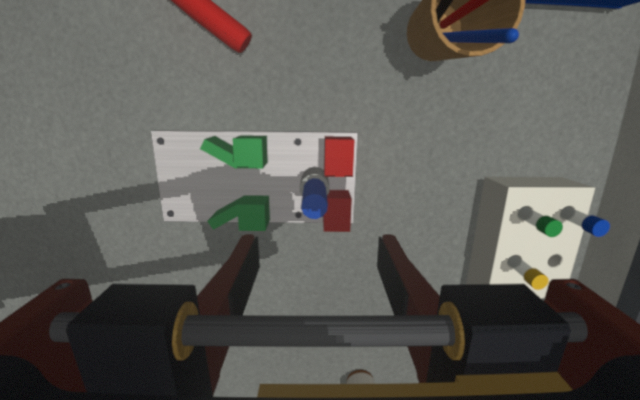

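The blue pin stands upright at (314,200), top at z≈0.11, against the red jaws. Its axis is about 10 mm short of the mouth and on the centre line, and the gripper is clear.

```bash
python3 -c "
from rig import *
print(hand_in())"
```

```text
the job is handed in; nothing more can be done
None
```

I slid the blue pin through the green go gap and pressed it against the red no-go jaws with about 7 N, then released it standing upright there. I never went near the orange pin except to pass well above it, and I handed the job in at about 14 s; no verdict was returned.

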